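Open the push-and-turn safety cap of the consolidant bottle

ROBOT

A 7-joint arm with a two-finger parallel gripper is mounted at the origin on a cart in front of the work surface, level with it; the furniture and walls round the work are solid. World frame = base frame: x ahead of the robot, y to its left, z up, the work surface at z = 0. Lengths are in m, angles in rad, forces in N, time in s.
With the tool pointing down it reaches from about 0.4 to 0.875 m from the base axis. Payload 6.5 kg.
Tool frame: the origin (TCP) lies midway between the tips of the shut fingers; the grasp point (between the pads) lies 19 mm behind it; y points along the fingers, z is the direction in which the jaws open and shut, and the axes are right-handed (so a half turn about y gives the same grasp; the last joint's range is limited). The gripper opens to 85 mm and grips with 20 to 120 N. Pads are 22 mm wide; open, the fingers measure 114 mm over their backs; the gripper's body (76 mm by 85 mm) begins 54 mm behind the grasp point. The pads swing forward as they close: fully open they stand 13 mm farther back than shut.
Start: joints at [1.038, 0.536, -0.004, 1.538, 0.003, 1.067, -0.071], TCP at [0.293, -0.58, 0.231] pointing down, gripper open.
Joint ranges: [-2.7, 2.7], [-0.37, 2.16], [-1.27, 1.26], [0.24, 2.4], [-1.31, 4.45], [0.19, 1.91], [-2.76, 2.76]. Speed limits (rad/s): [2.39, 2.39, 3.14, 3.14, 3.14, 3.14, 3.14].

INTERFACE

Orientations are given as a unit quaternion [x, y, z, w].
In Python, from cell import sensors, cams, bot gives the robot as it stands.
- The arm moves only by the shell command python3 -m handwheel 'ROWS'. ROWS is JSON, a list of rows, each a list of 3 entries, a list of its own where there are three numbers: the shift along the world's x, y, z in m, then the turn about the world's z in rad, then the finger opening in m, from 0 to 0.0854. In form: [[[dx, dy, dz], turn, claw], ...]. A call has 1 to 20 rows; each row shifts and turns the pose as measured when the row begins; what a row does not reach is not made up. A row lasts 1/10 s, in which the tool goes at most 50 mm and 8.59 degrees, less where a joint would pass 70% of its speed; a pose out of reach is approached as far as the arm can. A call is refused whole if a number of a shift passes 0.05 or a number of a turn 0.15, either way. A call with a gripper value outside its range is refused whole. The fingers move at their own pace and stop on an object; the grip force is fixed at half the most. Time passes only in rows, so rows that do not move let the fingers close. It gives the time, the measured TCP pose, the force and the opening at its end, in the units of the state.
- sensors.sense(): the state, without advancing time (a new reading comes with each control period).
- cams.read_camera(name): name is "side" or "top" or "wrist"; returns (picture, depth): 480x640x3 uint8, red, green, blue; 480x640 float32, m along the optical axis (not along the pixel's ray), 0 where there is no reading.
- cams.get_calibration(name): a dict with "fx", "fy", "cx", "cy" (pixels), "origin" and "attitude" of the camera in the world; the wrist camera has in their place "T_tool_cam" (4x4, takes a point from camera to tool coordinates, whose origin is the TCP and whose axes are the tool frame's). Camera axes: x right, y down, z forward; pixel columns grow to the right and rows downward; lengths in m; the calibration is good to about 2 mm. A picture is of the moment at which its call begins: read the wrist's pose just before it. get_calibration takes no time and is no camera call.
- bot.sign_off(): hands the job in, once; it reports no verdict.
The state is a dict: "time": time; "joint_pos": joint angles; "qvel": joint speeds; "joint_torque": joint torques, N m; "eef_pos": TCP position; "tcp_rot": TCP orientation; "contact_force": force on the tool from outside, world axes, zero at the start; "ft_torque": the same for the moment, N m; "width": finger opening in m.
Only numpy, scipy, OpenCV 4.12 (cv2) and the standard library are available. Lean on these libraries where they do the work, as an engineer would, in place of code of your own. Each camera call takes 0.05 s, during which the arm holds its last target.

TASK

Open the amber bottle in its stand: push its white safety cap down against the spring, keep it down while twisting it counter-clockwise (seen from above) until it is free, then lift it straight up. Finish while still holding the cap level over the bottle, roughly 10 cm above where it sat; do not put it down or let go. The bottle stays standing in its stand, and the white bottle with the blue cap, the vial, the canister and the stack of tags are left where they are.

Things in the scene. Friction and masses are not known exactly. Their poses are not given: they have to be found in the camera images.
- cap_center (a point): centre of the round white safety cap on the amber bottle: 50 mm diameter, 22 mm high (11 mm above and below this point), 30 g, ribbed side, red bar across the top along the cap's own x axis; z is up along the cap's axis. A sprung seal (5 N at the start, 10 N at the bottom) pushes it up into two hooks.
- cap: the same cap; origin at the centre of its underside, same axes. To open: press down over 4 mm (it bottoms out at 7 mm) and, kept down, turn counter-clockwise seen from above. Unpressed, teeth stop it after about 10 degrees; it is still hooked up to 52 degrees, free to lift off from there to 125; it cannot turn clockwise. About 1.5 mm of side play.
- bottle_mouth (a point): centre of the amber bottle's mouth, 108 mm above the bottle's foot and about 116 mm above the table; axes are the bottle's own: z up, x at right angles to two of its flat sides. While shut, the cap's centre lies at this point and the cap's red bar along this x axis. The neck (26 mm diameter, 38 mm with the hooks) is bare for 17 mm below the shut cap.
- bottle: the amber bottle, loose: 56 mm square, 66 mm to the start of the sloping shoulder, which ends 80 mm up; 108 mm to the mouth, about 0.4 kg; origin at the centre of its foot
- stand: the amber bottle's grey stand, fixed to the table: foot 84 mm square, square socket 69 mm outside, 38 mm high, floor 8 mm up; holds the bottle with 1.5 mm play on each side so that it cannot turn; origin at the centre of its underside, axes as the bottle's
- other_center (a point): point 60 mm above the foot, on the axis, of the other bottle: white, 56 mm square, with a blue 50 mm cap, 119 mm high, in a like stand; leave alone. The two bottles may stand in either place, left or right.
- vial_center (a point): centre of a glass vial with black cap, 27 mm diameter, 69 mm high, standing; leave alone
- canister_center (a point): centre of a black canister with grey lid, 34 mm diameter, 51 mm high, standing; leave alone
- tag_stack: stack of paper tags, 44 x 63 x 10 mm, origin under its centre; leave alone
Mind the look-alikes: they are no part of the job. There is more than one size of the cap; the job needs the larger.

How it is judged:
By the outcome, as a careful person would: the job done as asked, in the order asked, and still so for the second after the job is handed in, while the arm keeps its last pose, push and grip.
It also fails if it takes over 35 s, if anything falls off the work surface, if the arm or the gripper's body presses on something with over 40 N, if the wrist force passes 120 N, or if a joint passes its speed limit or range.

## Working session

There is one attempt and no reset: what is moved stays moved. The work goes in short steps, Python scripts to look and compute and a shell command to move; the robot and the scene stay as the last step left them, time stands still between calls to the robot, and variables do not carry over. Pictures are saved under pics/ and viewed, and the job is handed in when it is done.

```bash
mkdir -p pics; ls; python3 - <<'E'
from cell import sensors,cams,bot
import cv2,numpy as np
s=sensors.sense();print({k:np.round(v,4).tolist() for k,v in s.items()})
for n in("top","side","wrist"):
    p,d=cams.read_camera(n);cv2.imwrite(f"pics/{n}0.png",p[:,:,::-1]);np.save(f"pics/{n}0.npy",d)
    print(n,cams.get_calibration(n))
E
```

```text
pics
{'time': 0.0, 'joint_pos': [1.0378, 0.5372, -0.0045, 1.5389, 0.0026, 1.0673, -0.0712], 'qvel': [0.0006, 0.0002, 0.0, 0.001, -0.0003, -0.0005, 0.0019], 'joint_torque': [0.0004, -58.3421, 1.0486, -25.9106, 0.0123, 0.0095, 0.0], 'eef_pos': [0.2922, -0.5799, 0.2304], 'tcp_rot': [-0.1637, 0.6885, -0.6873, 0.1634], 'contact_force': [-0.3853, -0.264, -0.5047], 'ft_torque': [0.0447, -0.0223, -0.0391], 'width': 0.0852}
top {'fx': 544.0654039266863, 'fy': 544.0654039266863, 'cx': 321.4303840187538, 'cy': 240.4504872050994, 'origin': array([ 0.42611323, -0.17885357,  1.43033965]), 'attitude': array([ 0.70821294, -0.70533209,  0.02131035, -0.02206675])}
side {'fx': 487.73600530863587, 'fy': 487.73600530863587, 'cx': 323.60592200820906, 'cy': 239.1937048395393, 'origin': array([0.31241591, 0.86521769, 0.61935212]), 'attitude': array([-0.08229259,  0.83915615, -0.53583177,  0.04392262])}
wrist {'fx': 363.5890942163028, 'fy': 363.5890942163028, 'cx': 315.1697292097593, 'cy': 238.95997585837398, 'T_tool_cam': array([[-2.62310773e-05,  9.63898896e-01,  2.66268508e-01,
        -6.86990556e-02],
       [ 1.93798642e-04, -2.66268498e-01,  9.63898879e-01,
        -1.42333536e-01],
       [ 9.99999981e-01,  7.68865813e-05, -1.79817788e-04,
        -2.17145685e-04],
       [ 0.00000000e+00,  0.00000000e+00,  0.00000000e+00,
         1.00000000e+00]])}
```

View pics/top0.png

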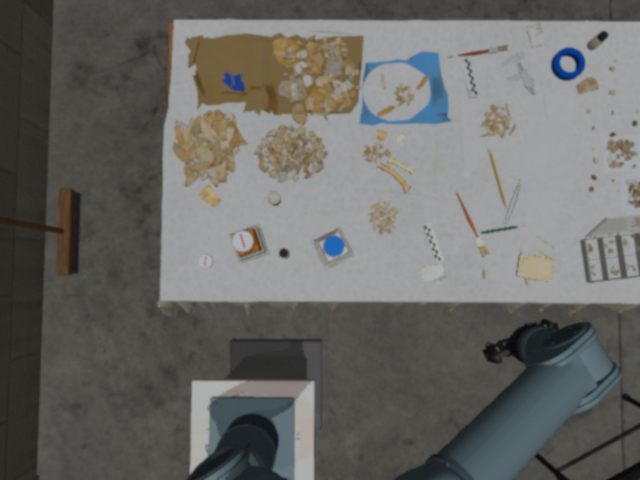

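View pics/side0.png

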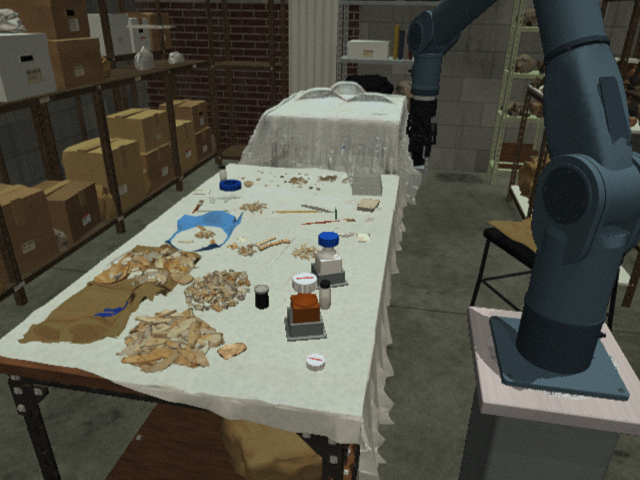

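The top view shows the amber bottle with the white cap at about (245,240), the white bottle with the blue cap at (334,246), the vial at (284,253), the canister at (275,198) and a smaller decoy cap at (206,262). Next I'll enlarge and measure.

```bash
cat > h.py <<'E'
from cell import sensors,cams,bot
import cv2,numpy as np
from scipy.spatial.transform import Rotation as R
def pose(name,s=None):
    c=cams.get_calibration(name)
    if name=="wrist":
        T=np.eye(4);T[:3,:3]=R.from_quat(s["tcp_rot"]).as_matrix();T[:3,3]=s["eef_pos"];T=T@c["T_tool_cam"]
        return c,T[:3,:3],T[:3,3]
    return c,R.from_quat(c["attitude"]).as_matrix(),np.array(c["origin"])
def at_z(name,uv,z,s=None):
    c,Rm,o=pose(name,s);r=Rm@np.array([(uv[0]-c["cx"])/c["fx"],(uv[1]-c["cy"])/c["fy"],1]);return o+r*(z-o[2])/r[2]
def at_d(name,uv,d,s=None):
    c,Rm,o=pose(name,s);return o+Rm@(d*np.array([(uv[0]-c["cx"])/c["fx"],(uv[1]-c["cy"])/c["fy"],1]))
def proj(name,P,s=None):
    c,Rm,o=pose(name,s);q=Rm.T@(np.array(P)-o);return c["cx"]+c["fx"]*q[0]/q[2],c["cy"]+c["fy"]*q[1]/q[2]
E
python3 - <<'E'
from h import *
p=cv2.imread("pics/top0.png");cv2.imwrite("pics/tc.png",cv2.resize(p[185:285,190:360],None,fx=4.5,fy=4.5,interpolation=cv2.INTER_CUBIC))
d=np.load("pics/top0.npy")
for n,uv in dict(cap=(245,238),blue=(334,246),vial=(284,253),can=(275,198),small=(206,262)).items():
    print(n,at_d("top",uv,d[uv[1],uv[0]]))
E
```

```text
cap [0.51142551 0.00645388 0.12551015]
blue [ 0.49280239 -0.20742866  0.13011959]
vial [ 0.47771386 -0.08395907  0.07344803]
can [ 0.61894505 -0.05823202  0.05083374]
small [0.45566703 0.12248789 0.01639552]
```

View pics/tc.png

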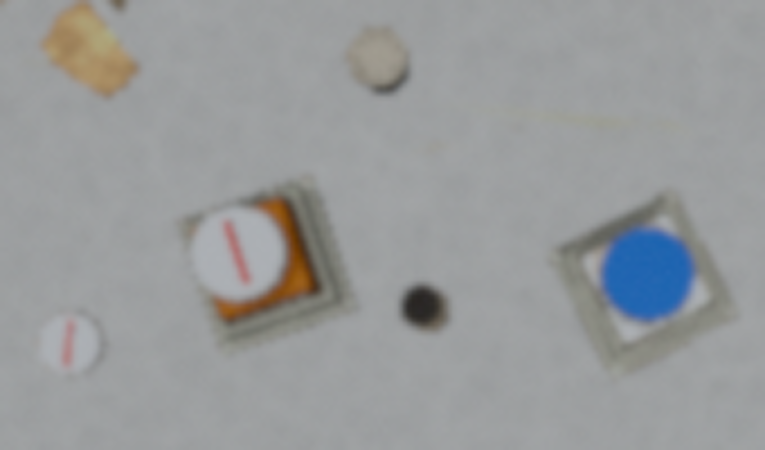

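```bash
python3 - <<'E'
from h import *
s=sensors.sense();M=R.from_quat(s["tcp_rot"]).as_matrix();print(M.round(3))
print(at_z("top",(242.5,241.1),.127), at_z("top",(240.3,233.9),.127), at_z("top",(244.5,247.5),.127))
# stand foot corners crop px
for c in [(310,178),(180,222),(222,352),(354,308)]: print(at_z("top",(190+c[0]/4.5-.4,185+c[1]/4.5-.4),.004))
E
python3 -m handwheel '[[[0.02,0.05,0],0,0.0854],[[0.02,0.05,0],0,0.0854],[[0.02,0.05,0],0,0.0854],[[0.02,0.05,0],0,0.0854],[[0.02,0.05,0],0,0.0854],[[0.02,0.05,0],0,0.0854]]'
```

```text
[[-0.893 -0.001  0.45 ]
 [-0.45   0.001 -0.893]
 [ 0.    -1.    -0.001]]
[0.50384736 0.01214876 0.127     ] [0.5211523  0.01765955 0.127     ] [0.48848935 0.00715123 0.127     ]
[ 0.55602534 -0.01132846  0.004     ]
[0.52992002 0.06433722 0.004     ]
[0.45412548 0.03877988 0.004     ]
[ 0.4800703  -0.03783089  0.004     ]
time: 0.75
eef_pos: [0.3989, -0.3005, 0.2289]
tcp_rot: [0.16, -0.689, 0.689, -0.157]
contact_force: [0.5, -1.1, -0.1]
width: 0.0851
```

```bash
python3 -m handwheel '[[[0.015,0.045,0],0,0.0854],[[0.015,0.045,0],0,0.0854],[[0.015,0.045,0],0,0.0854],[[0.015,0.045,0],0,0.0854],[[0.015,0.045,0],0,0.0854],[[0.015,0.045,0],0,0.0854],[[0.015,0.04,0],0,0.0854],[[0,0,0],0,0.0854]]'
python3 - <<'E'
from h import *
s=sensors.sense();print(s["joint_pos"].round(3) if hasattr(s["joint_pos"],'round') else s["joint_pos"],s["eef_pos"],R.from_quat(s["tcp_rot"]).as_matrix().round(3))
p,d=cams.read_camera("wrist");cv2.imwrite("pics/w1.png",p[:,:,::-1]);np.save("pics/w1.npy",d);import pickle;pickle.dump(s,open("s1.pkl","wb"))
print(proj("wrist",[.505,.0125,.127],s))
E
```

```text
time: 1.55
eef_pos: [0.5067, 0.0307, 0.2295]
tcp_rot: [-0.162, 0.689, -0.688, 0.162]
contact_force: [-1.4, 1.1, -0.5]
width: 0.0857
[ 0.099  0.315 -0.3    1.897  0.112  0.946 -1.36 ] [0.50671489 0.0306572  0.22950584] [[-0.895 -0.001  0.446]
 [-0.446  0.001 -0.895]
 [ 0.001 -1.    -0.001]]
(np.float64(337.64780984294475), np.float64(253.4253846282544))
```

View pics/w1.png

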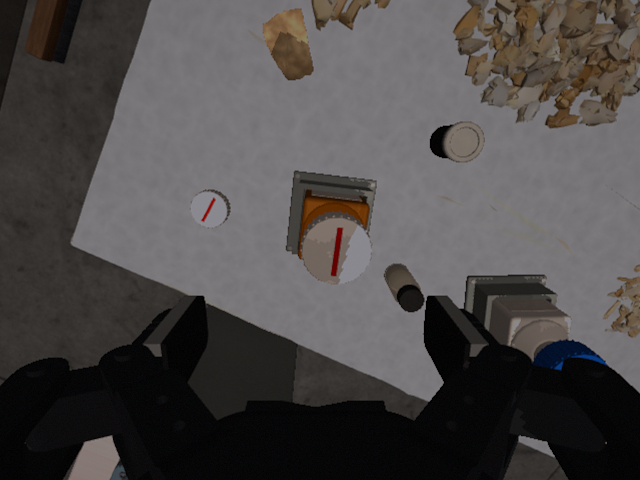

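Wrist view: cap top centre is at about (337,249), with the bar running from (339,229) to (335,275).

```bash
python3 - <<'E'
from h import *
import pickle;s=pickle.load(open("s1.pkl","rb"));d=np.load("pics/w1.npy")
print(at_z("wrist",(337,249),.127,s),at_d("wrist",(337,249),d[249,337],s)); a,b=at_z("wrist",(339,229),.127,s),at_z("wrist",(335,275),.127,s);print(a,b,np.degrees(np.arctan2(*(a-b)[1::-1])))
p=cv2.imread("pics/w1.png");cv2.imwrite("pics/w1c.png",cv2.resize(p[200:300,280:400],None,fx=5,fy=5,interpolation=cv2.INTER_CUBIC))
E
python3 -m handwheel '[[[0,-0.018,0],-0.14,0.0854],[[0,0,0],-0.14,0.0854],[[0,0,0],-0.14,0.0854],[[0,0,0],-0.14,0.0854],[[0,0,0],-0.14,0.0854],[[0,0,0],-0.14,0.0854],[[0,0,0],-0.14,0.0854],[[0,0,0],-0.14,0.0854],[[0,0,0],-0.14,0.0854],[[0,0,0],-0.14,0.0854],[[0,0,0],0,0.0854]]'
python3 - <<'E'
from h import *
s=sensors.sense();print(s["joint_pos"],s["eef_pos"],R.from_quat(s["tcp_rot"]).as_matrix().round(3))
p,d=cams.read_camera("wrist");cv2.imwrite("pics/w2.png",p[:,:,::-1]);np.save("pics/w2.npy",d);import pickle;pickle.dump(s,open("s2.pkl","wb"))
cv2.imwrite("pics/w2c.png",cv2.resize(p[200:320,260:420,::-1],None,fx=5,fy=5,interpolation=cv2.INTER_CUBIC))
E
```

```text
[0.5076978  0.01441474 0.127     ] [0.50798638 0.01463859 0.1281657 ]
[0.52119009 0.01985154 0.127     ] [0.48971729 0.00670623 0.127     ] 22.668944601074763
time: 2.7
eef_pos: [0.499, -0.0107, 0.2268]
tcp_rot: [-0.341, -0.615, 0.619, 0.349]
contact_force: [0.4, 0.3, 0.6]
width: 0.0853
[-0.05396037  0.29331458 -0.01599051  1.92494616  0.00319504  0.93577787
 -2.66202651] [ 0.49903583 -0.0107337   0.22675093] [[-0.523 -0.013 -0.852]
 [ 0.852  0.001 -0.523]
 [ 0.008 -1.     0.01 ]]
```

View pics/w1c.png

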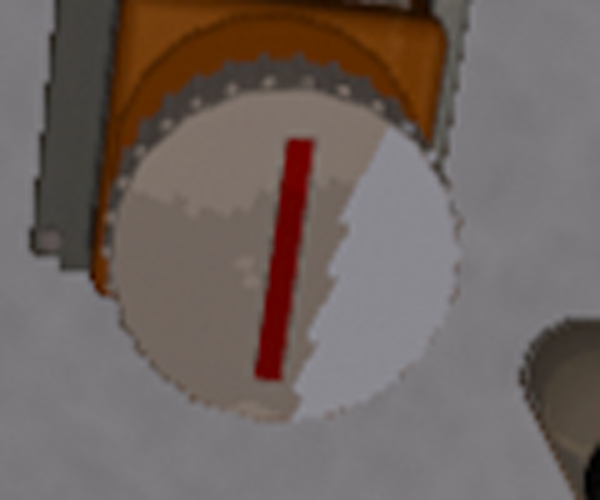

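View pics/w2c.png

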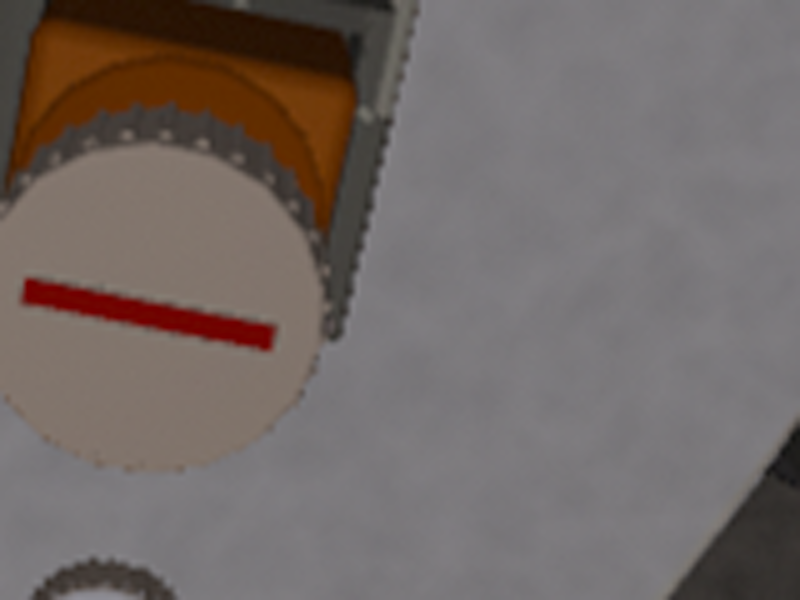

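```bash
python3 - <<'E'
from h import *
import pickle;s=pickle.load(open("s2.pkl","rb"));d=np.load("pics/w2.npy")
print(at_z("wrist",(291.3,260.8),.127,s),at_d("wrist",(291,261),d[261,291],s)); a,b=at_z("wrist",(314,267),.127,s),at_z("wrist",(264.3,257.9),.127,s);print(a,b,np.degrees(np.arctan2(*(a-b)[1::-1])))
s=pickle.load(open("s1.pkl","rb"));print(at_z("wrist",(280+285/5-.4,200+257/5-.4),.127,s))
E
python3 -m handwheel '[[[0.007,0.02,0],0.1,0.0854],[[0,0,0],0.1,0.0854],[[0,0,0],0,0.0854],[[0,0,0],0,0.0854]]'
python3 - <<'E'
from h import *
s=sensors.sense();print(s["joint_pos"],s["eef_pos"],R.from_quat(s["tcp_rot"]).as_matrix().round(3))
p,d=cams.read_camera("wrist");cv2.imwrite("pics/w3.png",p[:,:,::-1]);np.save("pics/w3.npy",d);import pickle;pickle.dump(s,open("s3.pkl","wb"))
E
```

```text
[0.50508528 0.01210963 0.127     ] [0.50519505 0.01233362 0.12704104]
[0.48905149 0.00776373 0.127     ] [0.52230693 0.02008754 0.127     ] -159.66628515636756
[0.50446115 0.01429277 0.127     ]
time: 3.15
eef_pos: [0.5053, 0.0062, 0.2265]
tcp_rot: [-0.272, -0.648, 0.654, 0.28]
contact_force: [0.5, -0.5, 0.2]
width: 0.0851
[-0.05071882  0.3060116  -0.06240907  1.90749223  0.0249837   0.9424172
 -2.49924796] [0.50528191 0.00622598 0.22650733] [[-0.694 -0.013 -0.72 ]
 [ 0.72  -0.003 -0.694]
 [ 0.007 -1.     0.012]]
```

View pics/w3.png

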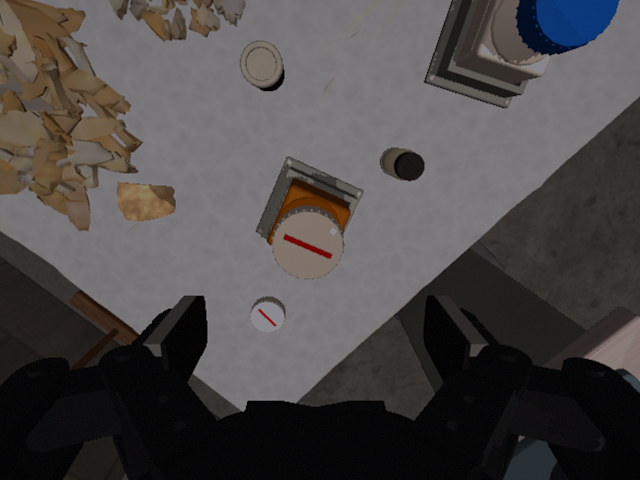

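```bash
python3 - <<'E'
from h import *
import pickle;s=pickle.load(open("s3.pkl","rb"))
print(at_z("wrist",(307.5,245.5),.127,s))
E
python3 -m handwheel '[[[0,0.007,-0.03],0,0.0854],[[0,0,-0.03],0,0.0854],[[0,0,-0.03],0,0.0854],[[0,0,0],0,0.0854],[[0,0,0],0,0.0854]]'
python3 - <<'E'
from h import *
s=sensors.sense();print(s["joint_pos"],s["eef_pos"],R.from_quat(s["tcp_rot"]).as_matrix().round(3))
p,d=cams.read_camera("wrist");cv2.imwrite("pics/w4.png",p[:,:,::-1]);np.save("pics/w4.npy",d);import pickle;pickle.dump(s,open("s4.pkl","wb"))
E
```

```text
[0.50597801 0.01344036 0.127     ]
time: 3.7
eef_pos: [0.5065, 0.0108, 0.136]
tcp_rot: [-0.276, -0.647, 0.652, 0.281]
contact_force: [0.3, -0.1, 0.6]
width: 0.0854
[-0.06381821  0.43621676 -0.05971013  1.98074951  0.04155464  0.73531559
 -2.53065956] [0.50645267 0.01075857 0.13598651] [[-0.689 -0.009 -0.725]
 [ 0.725 -0.004 -0.689]
 [ 0.004 -1.     0.009]]
```

View pics/w4.png

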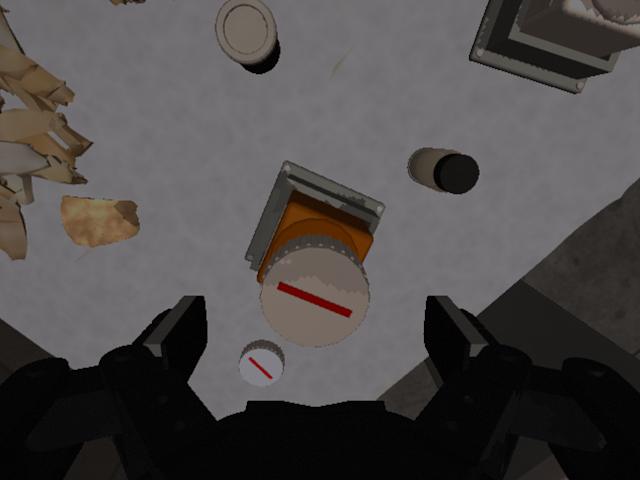

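```bash
python3 - <<'E'
from h import *
import pickle;s=pickle.load(open("s4.pkl","rb"));d=np.load("pics/w4.npy")
print(at_z("wrist",(314,299.5),.127,s),at_d("wrist",(314,299),d[299,314],s))
E
python3 -m handwheel '[[[-0.001,0.002,-0.02],0,0.0854],[[0,0,-0.012],0,0.0854],[[0,0,-0.004],0,0.0854],[[0,0,0],0,0.0854],[[0,0,0],0,0.0854]]'
```

```text
[0.50587036 0.01402349 0.127     ] [0.50602425 0.01386085 0.12695183]
time: 4.25
eef_pos: [0.5098, 0.0123, 0.1048]
tcp_rot: [-0.28, -0.648, 0.651, 0.279]
contact_force: [0.2, -0.6, 0.0]
width: 0.0855
```

```bash
python3 -m handwheel '[[[-0.004,0.001,-0.005],0,0.0854],[[0,0,0],0,0.0854],[[0,0,0],0,0.0854]]'
```

```text
time: 4.55
eef_pos: [0.5064, 0.0133, 0.1008]
tcp_rot: [-0.281, -0.649, 0.65, 0.278]
contact_force: [-0.5, -0.3, 0.3]
width: 0.0854
```

Now I'll close on the cap.

```bash
python3 -m handwheel '[[[-0.001,0,-0.002],0,0.04],[[0,0,0],0,0.04],[[0,0,0],0,0.04],[[0,0,0],0,0.04],[[0,0,0],0,0.04],[[0,0,0],0,0.04],[[0,0,0],0,0.04],[[0,0,0],0,0.04]]'
python3 - <<'E'
from h import *
s=sensors.sense();print(s["joint_pos"],s["contact_force"],s["ft_torque"])
p,d=cams.read_camera("side");cv2.imwrite("pics/s5.png",cv2.resize(p[220:360,230:390,::-1],None,fx=4,fy=4,interpolation=cv2.INTER_CUBIC))
E
```

```text
time: 5.35
eef_pos: [0.5049, 0.0129, 0.0993]
tcp_rot: [-0.281, -0.649, 0.65, 0.279]
contact_force: [-1.5, -1.4, 2.9]
width: 0.0485
[-0.07253349  0.4908744  -0.05586845  2.01255406  0.0508098   0.63797443
 -2.54665735] [-1.51771489 -1.40386199  2.92437458] [-0.13749765  0.24306594 -0.02739776]
```

View pics/s5.png

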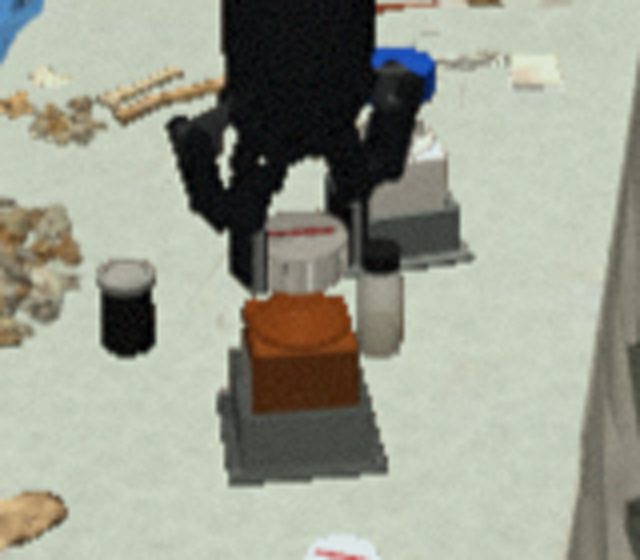

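The side view shows the pads on both sides of the cap and the bottle still seated in its stand. Now I'll press.

```bash
python3 -m handwheel '[[[0,0,-0.003],0,0.04],[[0,0,-0.003],0,0.04],[[0,0,-0.002],0,0.04]]'
```

```text
time: 5.7
eef_pos: [0.5052, 0.013, 0.0921]
tcp_rot: [-0.281, -0.649, 0.65, 0.278]
contact_force: [-8.9, 0.6, 33.0]
width: 0.0484
```

```bash
python3 -m handwheel '[[[0,0,0],0.05,0.04],[[0,0,0],0.1,0.04],[[0,0,0],0.1,0.04]]'
```

```text
time: 6.0
eef_pos: [0.506, 0.0132, 0.0936]
tcp_rot: [-0.196, -0.679, 0.681, 0.192]
contact_force: [-2.6, -0.8, 8.9]
width: 0.0489
```

```bash
python3 - <<'E'
from h import *
s=sensors.sense();M=R.from_quat(s["tcp_rot"]).as_matrix();print(s["eef_pos"],s["joint_pos"][6],s["contact_force"],s["ft_torque"],np.degrees(np.arctan2(M[1,0],M[0,0])),M[:,1])
E
```

```text
[0.50599375 0.01318464 0.09364829] -2.3394643586840758 [-2.56445406 -0.80718686  8.87594599] [-0.05248549  0.54402373 -0.05113893] 148.14062083670578 [ 0.0046721  -0.00333827 -0.99998351]
```

```bash
python3 -m handwheel '[[[-0.0005,0,-0.001],0.1,0.04],[[0,0,-0.001],0.1,0.04],[[0,0,-0.001],0.1,0.04],[[0,0,-0.001],0.1,0.04]]'; python3 - <<'E'
from h import *
s=sensors.sense();M=R.from_quat(s["tcp_rot"]).as_matrix();print(s["eef_pos"],s["joint_pos"][6],s["contact_force"],s["ft_torque"],np.degrees(np.arctan2(M[1,0],M[0,0])),M[:,1])
E
```

```text
time: 6.4
eef_pos: [0.5071, 0.0139, 0.0923]
tcp_rot: [0.052, 0.706, -0.705, -0.046]
contact_force: [-6.0, -1.2, 20.3]
width: 0.0486
[0.5070678  0.01385592 0.09227368] -1.9993453892577708 [-6.00104525 -1.21212536 20.33445987] [-0.20941126  1.3249993  -0.21362192] 172.00488491811657 [ 8.50840551e-03 -2.34955186e-04 -9.99963775e-01]
```

```bash
python3 -m handwheel '[[[-0.001,0,-0.0005],0.1,0.04],[[-0.0005,0,-0.0005],0.1,0.04],[[-0.0005,0,-0.0005],0.1,0.04],[[-0.0005,0,-0.0005],0.1,0.04]]'; python3 - <<'E'
from h import *
s=sensors.sense();M=R.from_quat(s["tcp_rot"]).as_matrix();print(s["eef_pos"],s["joint_pos"][6],s["contact_force"],s["ft_torque"],np.degrees(np.arctan2(M[1,0],M[0,0])),M[:,1])
p,d=cams.read_camera("wrist");cv2.imwrite("pics/w6.png",p[:,:,::-1]);import pickle;pickle.dump(s,open("s6.pkl","wb"))
E
```

```text
time: 6.8
eef_pos: [0.5066, 0.0145, 0.0929]
tcp_rot: [-0.093, 0.701, -0.699, 0.102]
contact_force: [-2.6, 0.1, 9.4]
width: 0.0488
[0.50655209 0.01454237 0.09286605] -1.6557374805353362 [-2.63008047  0.05580234  9.38902727] [-0.10876727  0.58170219 -0.06346653] -164.14854002208395 [ 0.01197197  0.00429808 -0.9999191 ]
```

View pics/w6.png

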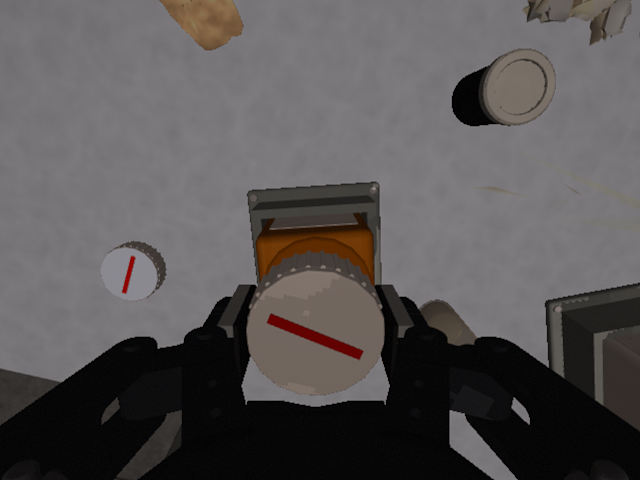

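The wrist view shows the red bar at the same ~21° to the jaws as before, so the cap hasn't slipped and has turned about 62°. I'll turn about 20° more for margin before lifting.

```bash
python3 -m handwheel '[[[-0.0005,0,-0.001],0.1,0.04],[[-0.0005,-0.0005,-0.0005],0.1,0.04],[[-0.0005,-0.0005,-0.0005],0.1,0.04],[[0,0,-0.0005],0.05,0.04],[[0,0,0],0,0.04]]'; python3 - <<'E'
from h import *
s=sensors.sense();M=R.from_quat(s["tcp_rot"]).as_matrix();print(s["eef_pos"],s["joint_pos"][6],s["contact_force"],s["ft_torque"],np.degrees(np.arctan2(M[1,0],M[0,0])),M[:,1])
E
```

```text
time: 7.35
eef_pos: [0.5067, 0.0149, 0.0929]
tcp_rot: [-0.219, 0.672, -0.668, 0.23]
contact_force: [-2.8, -0.8, 7.3]
width: 0.0488
[0.5066506  0.01491013 0.09285407] -1.3455788910734734 [-2.81602754 -0.84555696  7.27132064] [-0.16925861  0.57909454  0.0163115 ] -142.93111110520067 [ 0.01287271  0.01019524 -0.99986517]
```

```bash
python3 -m handwheel '[[[0,0,0.004],0,0.04],[[0,0,0.005],0,0.04],[[0,0,0.005],0,0.04],[[0,0,0.005],0,0.04]]'; python3 - <<'E'
from h import *
s=sensors.sense();M=R.from_quat(s["tcp_rot"]).as_matrix();print(s["eef_pos"],s["contact_force"],s["ft_torque"],M[:,1])
E
```

```text
time: 7.75
eef_pos: [0.5061, 0.0148, 0.1119]
tcp_rot: [-0.22, 0.673, -0.668, 0.23]
contact_force: [0.5, 0.3, -0.2]
width: 0.0485
[0.50607574 0.0148263  0.11187452] [ 0.48717119  0.31611126 -0.24929526] [ 0.01766982  0.02699099 -0.03636198] [ 0.01143081  0.01077696 -0.99987659]
```

```bash
python3 -m handwheel '[[[0,0,0.01],0,0.04],[[0,0,0.02],0,0.04],[[0,0,0.02],0,0.04],[[0,0,0.02],0,0.04],[[0,0,0.012],0,0.04],[[0,0,0.004],0,0.04],[[0,0,0],0,0.04],[[0,0,0],0,0.04]]'; python3 - <<'E'
from h import *
s=sensors.sense();M=R.from_quat(s["tcp_rot"]).as_matrix();print(s["eef_pos"],s["contact_force"],s["ft_torque"],M[:,1])
for n in("side","wrist"):
  p,d=cams.read_camera(n);
  if n=="side":p=cv2.resize(p[180:360,210:410],None,fx=4,fy=3.3,interpolation=cv2.INTER_CUBIC)
  cv2.imwrite(f"pics/{n}7.png",p[:,:,::-1])
E
```

```text
time: 8.55
eef_pos: [0.5067, 0.0156, 0.2038]
tcp_rot: [-0.219, 0.673, -0.668, 0.231]
contact_force: [0.6, 0.2, 0.3]
width: 0.0482
[0.50666152 0.0156202  0.20376915] [0.56010527 0.19125579 0.284973  ] [ 0.00408549 -0.01482124 -0.00824164] [ 0.01424999  0.01202213 -0.99982619]
```

View pics/side7.png

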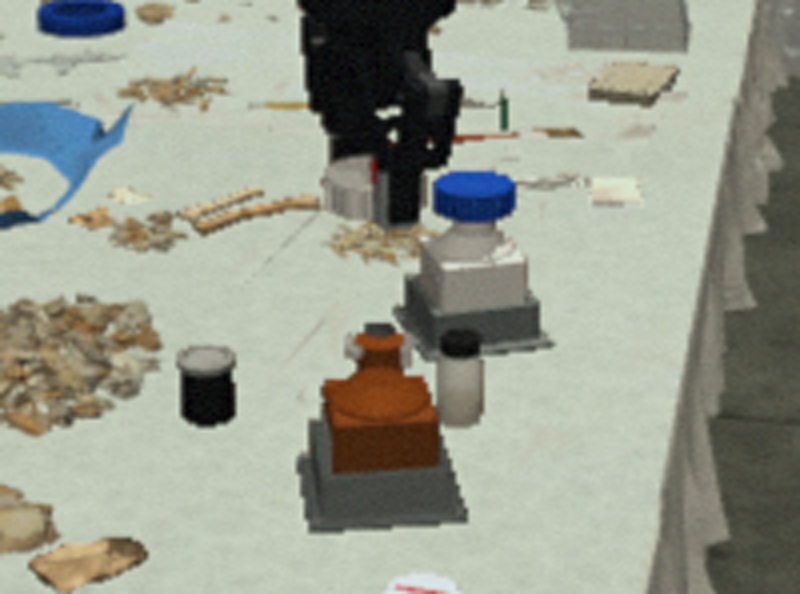

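View pics/wrist7.png

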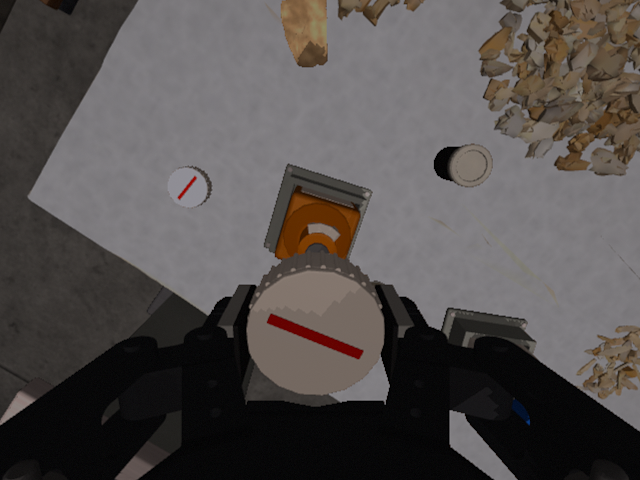

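The cap is in the grip about 104 mm above where it sat. The amber bottle's neck is bare, it still stands in its stand, and the neighbours look untouched.

```bash
python3 - <<'E'
from h import *
s=sensors.sense();print(s["eef_pos"],s["width"],np.abs(s["qvel"]).max());print(bot.sign_off())
E
```

```text
[0.50644509 0.01562243 0.20347212] 0.04869425090420824 0.002890089184545683
the job is handed in; nothing more can be done
None
```

The cap is off the amber bottle and the job is handed in. I gripped the white cap, pressed it down about 7 mm until it bottomed out, and kept it down while turning it about 84° counter-clockwise. I then lifted it straight up, at about 8.7 s of the 35 s allowed.

**Cap:** It is about 104 mm above where it sat, within about 3 mm of directly over the mouth. It is tilted about 1°, and the bar's unchanged angle to the jaws showed no slip in the grip. The contact force was near zero and the arm was still.

**Forces:** The highest reading I saw was about 34 N while pressing. I only read the force at the end of each move, so brief peaks in between are not ruled out.

**Scene:** The last pictures show the amber bottle standing in its stand with a bare neck. The white bottle, vial and canister look undisturbed by eye, and I did not re-measure them. I did not check the tag stack separately, but the arm stayed well above the table on the way and then worked only at the bottle.

My measurements of the cap's position differed by 2–4 mm between views. No other check failed or disagreed.

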